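# Hold the coupling guard up to the pump for fastening

## Robot

A 6-joint arm with a two-finger parallel gripper is mounted at the origin on the work surface. World frame = base frame: x ahead of the robot, y to its left, z up, the work surface at z = 0. Lengths are in m, angles in rad, forces in N, time in s.
With the tool pointing down it reaches from about 0.275 to 0.775 m from the base axis. Payload 14.6 kg.
Tool frame: the origin (TCP) lies midway between the tips of the shut fingers; the grasp point (between the pads) lies 19 mm behind it (r.grip_point_offset is the distance from the TCP to the grasp point, in m); z points along the fingers, y is the direction in which the jaws open and shut (so a half turn about z gives the same grasp; the last joint's range is limited). The gripper opens to 85 mm and grips with 20 to 120 N. Pads are 22 mm wide; open, the fingers measure 114 mm over their backs; the gripper's body (76 mm by 85 mm) begins 54 mm behind the grasp point. The pads swing forward as they close: fully open they stand 13 mm farther back than shut.
Start: joints at [0.966, 0.263, -0.048, 1.259, 0, 1.415], TCP at [0.228, 0.473, 0.231] pointing down, gripper open.
Joint ranges: [-2.65, 2.65], [-0.89, 1.7], [-1.18, 1.37], [-2.13, 2.11], [-1.35, 1.29], [-3.14, 3.14]. Speed limits (rad/s): [1.89, 1.89, 2.57, 2.79, 3.14, 3.14].

## Interface

Orientations are given as a unit quaternion [w, x, y, z].
In Python, from workcell import r, viewer gives the robot as it stands. The module is installed in compiled form; this text tells all that it offers.
- The arm moves only by the tool send_rows, never from a script. Its argument "plan" is a list of rows, each a list of 2 entries, a list of its own where there are three numbers: the shift along the tool's x, y, z in cm, then the turn about the tool's z in degrees. A call has 1 to 8 rows; each row is the pose to reach, as a shift and turn from the pose commanded when the call began, along the tool's axes at that moment; what a row does not reach only later rows make up. A row lasts 1/8 s, in which the tool goes at most 62.5 mm and 10.7 degrees, less where a joint would pass 70% of its speed; a pose out of reach is approached as far as the arm can. A call with a gripper value outside its range is refused whole. "jaw" is the gripper's target within -1 to 1 (fully open at 1, half-way at 0, shut at -1), set as the call begins (left out, the last holds). The fingers move at their own pace and stop on an object; "force" is the grip in N (left out, the last holds). Time passes only in rows, so rows that repeat a pose let the fingers close. It gives the time, the measured TCP pose, the force and the opening at its end, in the units of the state.
- r.read_state(): the state, without advancing time (a new reading comes with each control period).
- viewer.get_image(name): name is "scene" or "side" or "wrist"; returns the picture (420x560x3 uint8, blue, green, red); there is no depth.
- viewer.calibration(name): a dict with "vfov" (degrees; the focal length in pixels is half the picture's height over the tangent of half this angle, whatever the lens; pixels are square), "cx", "cy" (the principal point, pixels), "k1" (the pictures are not rectified: a ray, as slopes to the right and down, at radius r is drawn at 1 + k1 r^2 times it, then the intrinsics apply), "world_from_camera" (4x4, takes a point from camera to world coordinates); the wrist camera has in their place "tool_from_camera" (4x4, takes a point from camera to tool coordinates, whose origin is the TCP and whose axes are the flange's). Camera axes: x right, y down, z forward; pixel columns grow to the right and rows downward; lengths in m; the calibration is good to about 2 mm. A picture is of the moment at which its call begins: read the wrist's pose just before it. calibration takes no time and is no camera call.
- r.sign_off(): hands the job in, once; it reports no verdict.
Trained networks look in the newest picture that a camera, given by its name, has taken for a name from the list of things; names that differ only in an ending like _2 or _b are one class to them, and where a whole thing is asked for, a point or a joint stands for the part that bears it (a point fixed in the world has none). Each returns a list of dicts, best first, with "confidence" (0 to 1); they miss things now and then, are a little off and sometimes report something else, mostly with a low value. They report only what shows in the picture. A call takes as long as a camera call. They do not tell look-alikes from the thing itself.
- viewer.trace(camera, target): "pixels" (420x560 bool, what is visible of it) and "location" ([column, row] in pixels, amid what is visible of it).
The state is a dict: "clock": time; "joints": joint angles; "qd": joint speeds; "tau": joint torques, N m; "tcp_pos": TCP position; "orientation": TCP orientation; "contact_force": force on the tool from outside, world axes, zero at the start; "moment": the same for the moment, N m; "finger_gap": opening from 0.0 (shut) to 1.0 (fully open).
Only numpy, scipy, OpenCV 4.12 (cv2) and the standard library are available. Lean on these libraries where they do the work, as an engineer would, in place of code of your own. Each camera call takes 0.05 s, during which the arm holds its last target.

## Task

Pick up the yellow coupling guard and lower it over the shaft coupling between the blue motor and the white pump, so that both its feet stand flat on the base plate and it sits centred and square over the shaft. Slide it along the plate until its end lies flat against the pump's gear case and keep holding it there with a gentle steady push of about 12 newtons (between 5 and 20), so that I can put in the foot screws; finish while you are still gripping and pushing it. Do not lean the guard on the coupling, do not ram the pump, and leave everything else on the bench where it is.

Things in the scene. Friction and masses are not known exactly. Their poses are not given: they have to be found in the camera images.
- guard: Yellow folded-sheet coupling guard, an inverted U with flat top. 80 mm long along own x (tunnel), 60 mm wide over its upright sides (own y; 3 mm thick, 54 mm clear inside), 94 mm high, 91 mm clear under its top. Two feet 3 mm thick make it 100 mm wide at the bottom. Same both ways round. 0.25 to 0.5 kg. Origin: centre of underside; stands on the bench.
- guard_grip (a point): Grip point on the guard: on its middle line, 15 mm below its flat top, 79 mm above its underside. The upright sides can be gripped here from above, across the guard's y (60 mm).
- skid: Stainless base plate, 500 x 150 mm, fixed, top 30 mm above the bench. Origin: on the bench below the middle of the coupling, on the shaft line; x along the shaft from motor to pump. The gap runs from x = -55 mm (motor) to +55 mm (gear case). Seated against the gear case the guard's origin is at x = 15, y = 0, z = 30 mm; the screw slots allow 4 mm either way in y.
- pump: Small lobe pump, rigid on the base plate, same frame as skid. White gear case 100 mm wide, its flat upright face towards the motor 10 to 110 mm above the plate; an orange breather cap on top (to 164 mm above the bench, 57 to 83 mm behind the face); behind it a steel rotor case with side ports and cover.
- stop_face (a point): Middle of the gear case's flat face at shaft height: x = 55, y = 0, z = 86 mm in the base plate's frame. The guard's end is pressed here, towards the base plate's +x. Rigid: the push starts at first touch and, with the guard gripped firmly, grows by about 6 to 10 N per mm of further arm travel (more with a stiffer arm); sliding friction at the feet is under 3 N.
- motor: Blue finned electric motor, rigid on the base plate, same frame as skid: 110 mm diameter about the shaft axis (top 141 mm above the bench), from x = -55 to -215 mm, with a terminal box on its +y side (x = -125 to -205 mm, out to y = 96 mm).
- coupling: Shaft coupling, rigid, same frame as skid: two aluminium hubs with a red spider, 40 mm diameter, 62 mm long (x = -31 to +31 mm), axis 86 mm above the bench, with thin shafts to both machines.
- screw_bin: Blue open bin with screws, 160 x 100 x 75 mm, origin under its centre. Bystander.
- spanner: Steel spanner, 170 mm, lying flat. Bystander.
- screwdriver: Screwdriver lying flat. Bystander.
- meter: Black handheld tester, 100 x 180 x 40 mm, lying flat, origin under its centre. Bystander.
- spare_hub: Spare aluminium coupling hub, 40 mm diameter, 30 mm high, standing on end. Bystander.
- carton: Cardboard carton, 160 x 120 x 90 mm, origin under its centre. Bystander.
- hex_key: T-handled hex key with a red grip 104 mm across, 137 mm long, lying flat, origin at the middle of the grip. Bystander.
Things that resemble listed ones, but are neither listed nor needed, are in the scene too. There is more than one size of the guard; the one meant has the size given above.

How it is judged:
By the outcome, as a careful person would: the job done as asked, in the order asked, and still so for the second after the job is handed in, while the arm keeps its last pose, push and grip.
It also fails if it takes over 56 s, if anything falls off the work surface, if the arm or the gripper's body presses on something with over 40 N, if the wrist force passes 120 N, or if a joint passes its speed limit or range.

## Working session

There is one attempt and no reset: what is moved stays moved. The work goes in short steps, Python scripts to look and compute and a tool call to move; the robot and the scene stay as the last step left them, time stands still between calls to the robot, and variables do not carry over. Pictures are saved under pics/ and viewed, and the job is handed in when it is done.

Besides the shell and the picture viewer there is one more tool, called after "Call:" as name(argument=value, ...), one argument or row to a line, values as JSON. send_rows: Moves the arm, as the interface text tells. Its arguments: {"type":"object","properties":{"plan":{"type":"array"},"jaw":{"type":"number"},"force":{"type":"number"}},"required":["plan"]}

```bash
mkdir -p pics
python3 - <<'E'
from workcell import r, viewer
import cv2,numpy as np
s=r.read_state(); print(s)
for n in ["scene","side","wrist"]:
    cv2.imwrite(f"pics/{n}0.png",viewer.get_image(n)); c=viewer.calibration(n); print(n,c)
    for t in ["guard","skid","stop_face","coupling","motor","pump"]:
        for d in viewer.trace(n,t)[:3]: print(n,t,round(d["confidence"],2),d["location"],d["pixels"].sum())
print(r.grip_point_offset, r.read_state()["clock"])
E
```

```text
{'clock': 0.0, 'joints': array([ 9.65685855e-01,  2.63556715e-01, -4.89341297e-02,  1.25939541e+00,
        2.94298222e-05,  1.41553214e+00]), 'qd': array([-0.00057057, -0.0023682 ,  0.00036102,  0.00028057,  0.00080804,
        0.00102493]), 'tau': array([ 8.86075977e-04, -6.37614727e+01,  3.84559751e+01,  1.36902192e-02,
       -8.70104287e-06,  4.06277934e-05]), 'tcp_pos': array([0.22810998, 0.47255624, 0.23080861]), 'orientation': array([-2.15896753e-04,  2.23031415e-01,  9.74811105e-01, -5.00588936e-04]), 'contact_force': array([-0.35569867, -0.00662121, -0.17100678]), 'moment': array([ 0.00495548, -0.01740186, -0.02123694]), 'finger_gap': 1.0045715937480981}
scene {'vfov': 55.84287585900795, 'cx': 277.5164618225123, 'cy': 204.59701392625084, 'k1': -0.11261853873558186, 'world_from_camera': array([[-0.08620417,  0.52131154, -0.84900125,  1.50193161],
       [ 0.99623695,  0.05279307, -0.06873741,  0.0581782 ],
       [ 0.00898777, -0.85173187, -0.5239008 ,  0.71806471],
       [ 0.        ,  0.        ,  0.        ,  1.        ]])}
scene guard 0.82 [353.6, 223.0] 575
scene guard
[... 962 characters left out ...]
e pump 0.9 [183.0, 227.9] 3029
side pump 0.33 [226.6, 226.3] 364
side pump 0.3 [438.8, 204.2] 1868
wrist {'vfov': 60.976392128047486, 'cx': 283.1442378613674, 'cy': 207.28883385334817, 'k1': -0.04251183032957965, 'tool_from_camera': array([[-4.44212383e-04, -9.58433686e-01, -2.85315041e-01,
         7.32029173e-02],
       [ 9.99999832e-01, -5.32277801e-04,  2.31115284e-04,
         1.18872733e-03],
       [-3.73375536e-04, -2.85314890e-01,  9.58433761e-01,
        -1.42043362e-01],
       [ 0.00000000e+00,  0.00000000e+00,  0.00000000e+00,
         1.00000000e+00]])}
wrist guard 0.59 [283.2, 370.9] 1185
wrist coupling 0.51 [402.2, 263.5] 9058
wrist motor 0.66 [181.4, 286.8] 1098
0.0187 1.05
```

View pics/scene0.png

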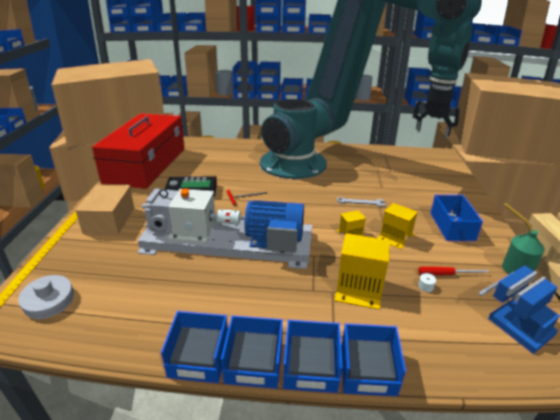

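View pics/side0.png

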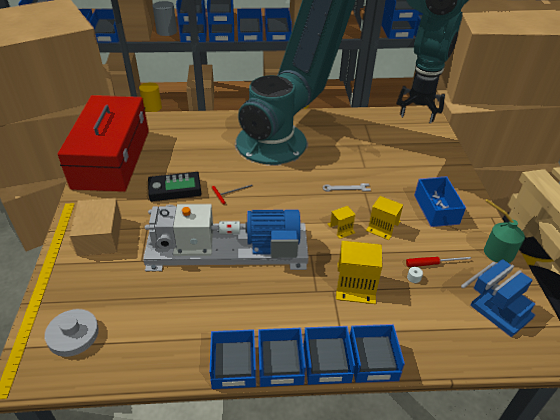

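View pics/wrist0.png

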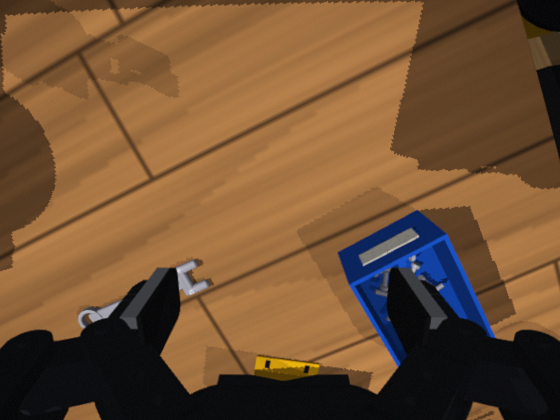

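```bash
cat > h.py <<'E'
import cv2,numpy as np
from scipy.optimize import minimize
def cam(c,T=None):
    f=210/np.tan(np.radians(c["vfov"]/2)); M=c["world_from_camera"] if T is None else T@c["tool_from_camera"]
    return dict(f=f,cx=c["cx"],cy=c["cy"],k1=c["k1"],M=M)
def proj(C,P):
    P=np.atleast_2d(P); q=(P-C["M"][:3,3])@C["M"][:3,:3]
    s=q[:,:2]/q[:,2:]; r2=(s**2).sum(1,keepdims=True)
    return s*(1+C["k1"]*r2)*C["f"]+[C["cx"],C["cy"]]
def unproj(C,uv,z):
    d=(np.array(uv,float)-[C["cx"],C["cy"]])/C["f"]; s=d.copy()
    for _ in range(20): s=d/(1+C["k1"]*(s**2).sum())
    v=C["M"][:3,:3]@[s[0],s[1],1]; o=C["M"][:3,3]; return o+v*(z-o[2])/v[2]
def box(x0,x1,y0,y1,z0,z1): return np.array([[x,y,z] for x in(x0,x1) for y in(y0,y1) for z in(z0,z1)])
def guard(L=.08,W=.06,H=.094,F=.1):
    return [box(-L/2,L/2,-W/2,W/2,H-.003,H),box(-L/2,L/2,-W/2,-W/2+.003,0,H),box(-L/2,L/2,W/2-.003,W/2,0,H),
      box(-L/2,L/2,-F/2,-W/2+.003,0,.003),box(-L/2,L/2,W/2-.003,F/2,0,.003)]
def pose(B,x,y,th,z=0):
    c,s=np.cos(th),np.sin(th); R=np.array([[c,-s,0],[s,c,0],[0,0,1]]); return [b@R.T+[x,y,z] for b in B]
def sil(C,B,ss=4):
    m=np.zeros((420*ss,560*ss),np.uint8)
    for b in B:
        p=proj(C,b); h=cv2.convexHull(np.round((p+.5)*ss).astype(np.int32)); cv2.fillConvexPoly(m,h,1)
    return cv2.resize(m.astype(np.float32),(560,420),interpolation=cv2.INTER_AREA)
def Ttool(s):
    from scipy.spatial.transform import Rotation as R
    w,x,y,z=s["orientation"]; T=np.eye(4); T[:3,:3]=R.from_quat([x,y,z,w]).as_matrix(); T[:3,3]=s["tcp_pos"]; return T
E
python3 - <<'E'
from workcell import r, viewer
from h import *
C={n:cam(viewer.calibration(n)) for n in ["scene","side"]}
I={n:cv2.imread(f"pics/{n}0.png") for n in C}
# yellow masks comps
tr={}
for n in C:
    h=cv2.cvtColor(I[n],cv2.COLOR_BGR2HSV)
    m=cv2.inRange(h,(22,140,50),(34,255,255)); m=cv2.morphologyEx(m,cv2.MORPH_CLOSE,np.ones((5,5)))
    k,l,st,ce=cv2.connectedComponentsWithStats(m)
    tr[n]=[(l==i) for i in range(1,k) if st[i,4]>250 and 320<ce[i][0]<430 and 190<ce[i][1]<310]
    for a in tr[n]:
        v,u=np.nonzero(a); print(n,a.sum(),u.min(),u.max(),v.min(),v.max(),unproj(C[n],[u.mean(),v.mean()],.045))
for n in C: tr[n].sort(key=lambda a:a.sum())
for i in range(min(map(len,tr.values()))):
    u0=[np.array(np.nonzero(tr[n][i])[::-1]).mean(1) for n in C]
    p0=unproj(C["side"],u0[1],.04)
    def cost(p):
        B=pose(guard(.08*p[3],.06*p[4],.094*p[5],.1*p[4]),p[0]/10,p[1]/10,p[2])
        return sum(np.abs(sil(C[n],B)-tr[n][i]).sum()/tr[n][i].sum() for n in C)
    best=None
    for th in np.arange(-1.5,1.6,.4):
        x0=np.array([p0[0]*10,p0[1]*10,th,.8,.8,.8]); sx=np.vstack([x0]+[x0+d for d in np.diag([.3,.3,.25,.25,.25,.25])])
        o=minimize(cost,x0,method="Nelder-Mead",options=dict(maxiter=350,initial_simplex=sx))
        if best is None or o.fun<best.fun: best=o
    print(i,best.fun,best.x)
E
```

```text
scene 4880 334 416 203 308 [0.6436726  0.24050328 0.045     ]
side 1035 366 402 196 239 [0.49187517 0.34247619 0.045     ]
side 3098 327 381 206 303 [0.67836511 0.21549284 0.045     ]
0 0.8050764854082522 [4.87551494 3.45080219 0.95810648 0.98632887 0.97768497 1.00540574]
```

Run:
```python
import cv2
for n,(a,b,c,d) in {"scene":(320,190,430,310),"side":(320,190,430,310)}.items():
    cv2.imwrite(f"pics/{n}_g.png",cv2.resize(cv2.imread(f"pics/{n}0.png")[b:d,a:c],None,fx=5,fy=5,interpolation=cv2.INTER_CUBIC))
```

```text
(no output)
```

View pics/side_g.png

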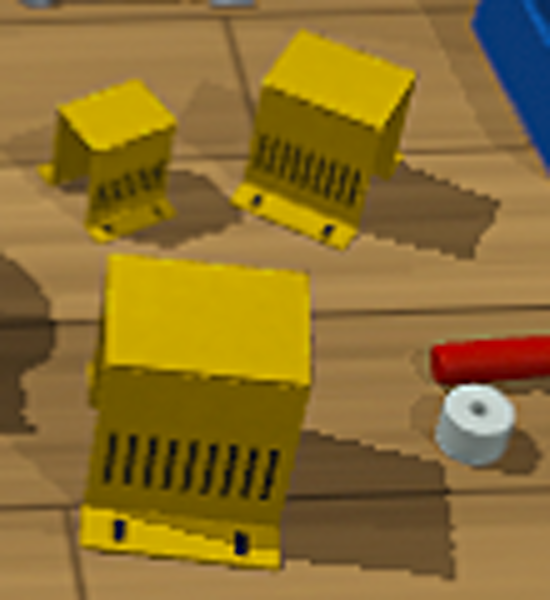

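Run:
```python
from workcell import r, viewer
from h import *
C={n:cam(viewer.calibration(n)) for n in ["scene","side"]}
I={n:cv2.imread(f"pics/{n}0.png") for n in C}
tm={}
for n in C:
    h=cv2.cvtColor(I[n],cv2.COLOR_BGR2HSV)
    y=cv2.inRange(h,(20,120,40),(36,255,255))
    for d in viewer.trace(n,"guard"):
        if np.hypot(d["location"][0]-(396.5 if n=="scene" else 386),d["location"][1]-221)<12:
            t=d["pixels"].astype(np.uint8); m=y&(255*cv2.dilate(t,np.ones((3,3)))); m=cv2.morphologyEx(m,cv2.MORPH_CLOSE,np.ones((5,5)))>0
            print(n,d["confidence"],t.sum(),m.sum()); tm[n]=m; break
np.savez("gm.npz",**tm)
for free in (0,1):
    def cost(p):
        q=p if free else list(p)+[1,1,1]
        B=pose(guard(.08*q[3],.06*q[4],.094*q[5],.1*q[4]),q[0]/10,q[1]/10,q[2])
        return sum(np.abs(sil(C[n],B)-tm[n]).sum()/tm[n].sum() for n in tm)
    best=None
    for th in np.arange(-1.5,1.6,.35):
        x0=np.array([4.9,3.44,th,1,1,1.])[:6 if free else 3]; sx=np.vstack([x0]+[x0+d for d in np.diag([.2,.2,.25,.2,.2,.2][:len(x0)])])
        o=minimize(cost,x0,method="Nelder-Mead",options=dict(maxiter=400,initial_simplex=sx))
        if best is None or o.fun<best.fun: best=o
    print(free,best.fun,best.x)
for n,(a,b,c,d) in {"scene":(130,170,330,280),"side":(130,185,330,290)}.items():
    cv2.imwrite(f"pics/{n}_p.png",cv2.resize(I[n][b:d,a:c],None,fx=4,fy=4,interpolation=cv2.INTER_CUBIC))
```

```text
scene 0.66 1208 1249
side 0.97 993 1072
0 0.09107141123346438 [ 4.85978552  3.4501229  -2.17678642]
1 0.08160931730458995 [4.88692577 3.44099615 0.96049285 1.01280512 0.9632297  1.02961491]
```

View pics/side_p.png

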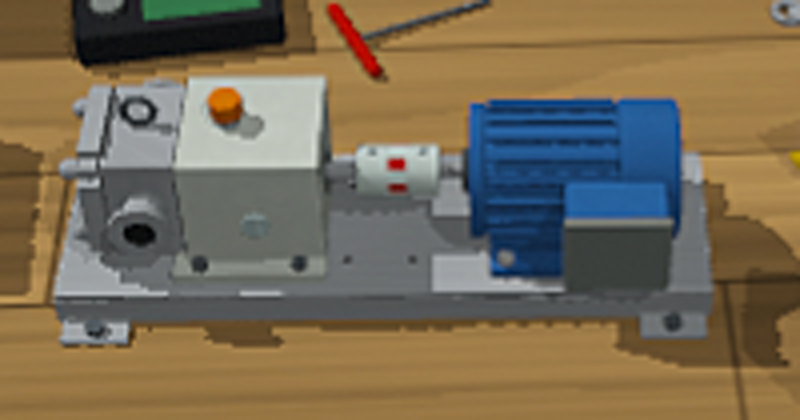

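View pics/scene_p.png

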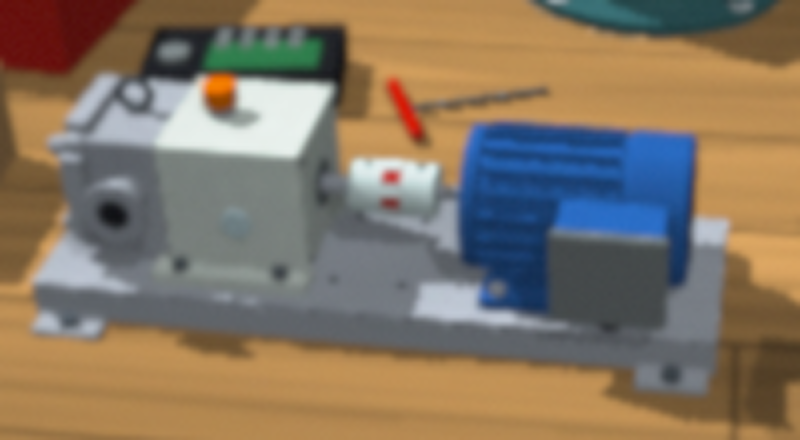

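Run:
```python
from workcell import r, viewer
from h import *
from scipy.optimize import least_squares
C={n:cam(viewer.calibration(n)) for n in ["scene","side"]}
off={"scene":(130,170),"side":(130,185)}
L=[("side",(322,168),(.055,.05,.14)),("side",(327,77),(.055,-.05,.14)),("scene",(298,158),(.055,.05,.14)),("scene",(335,85),(.055,-.05,.14)),
("side",(225,92),(.125,0,.164)),("scene",(221,78),(.125,0,.164)),
("side",(712,295),(-.25,.075,.03)),("side",(57,298),(.25,.075,.03)),("scene",(722,338),(-.25,.075,.03)),("scene",(35,290),(.25,.075,.03)),
("side",(565,220),(-.125,.096,None))]
L=L[:-1]
def T(p,q):
    return pose([np.array([q])],p[0],p[1],p[2])[0][0]
def res(p): return np.concatenate([proj(C[n],T(p,q))[0]-(np.array(u)/4+off[n]) for n,u,q in L])
o=least_squares(res,[.55,-.1,-np.pi/2],loss="soft_l1"); print(o.x,np.degrees(o.x[2])); print(o.fun.reshape(-1,2).round(1))
for n in C:
    im=cv2.resize(cv2.imread(f"pics/{n}0.png")[off[n][1]:off[n][1]+110,off[n][0]:off[n][0]+200],None,fx=4,fy=4)
    for B in [box(-.25,.25,-.075,.075,.03,.03),box(.055,.055,-.05,.05,.04,.14),box(-.031,.031,-.02,.02,.066,.106),box(-.205,-.125,.096,.096,.05,.05)]:
        for u in proj(C[n],np.array([T(o.x,b) for b in B])): cv2.circle(im,tuple(np.int32((u-off[n])*4)),3,(0,0,255),-1)
    cv2.imwrite(f"pics/{n}_fit.png",im)
np.save("skid.npy",o.x)
```

```text
[ 0.56088662 -0.15931107 -1.6106316 ] -92.2823932578134
[[-1.8  0. ]
 [-0.6 -0.3]
 [-0.7 -0.4]
 [-0.3 -0.1]
 [-0.7  1.4]
 [-1.   1.2]
 [ 3.2 -0.6]
 [ 1.5 -0.5]
 [ 2.3  1.5]
 [ 1.7 -2. ]]
```

View pics/side_fit.png

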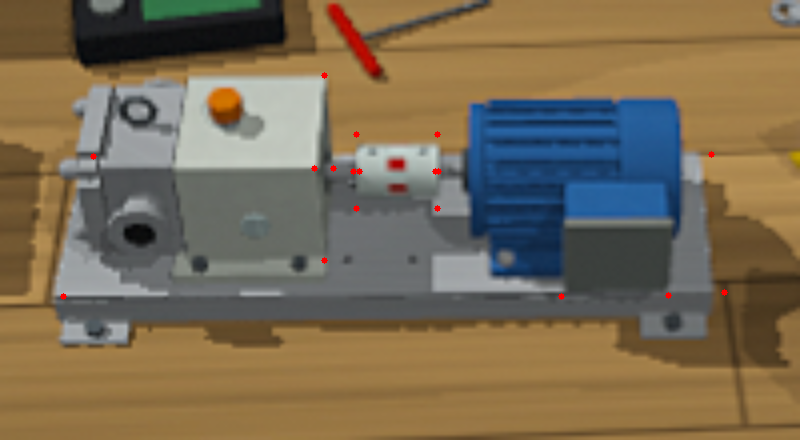

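Call:
send_rows(
  plan=[
    [[-4,0,0],-10],
    [[-9,0,0],-20],
    [[-14,0,1],-30],
    [[-19,-0.3,2],-41],
    [[-24,-0.3,3],-51],
    [[-28,-0.3,3],-61],
    [[-28.9,-0.3,3],-71],
    [[-28.9,-0.3,3],-81],
  ],
  jaw=1,
  force=60,
)

```text
clock: 2.15
tcp_pos: [0.4881, 0.3438, 0.2009]
orientation: [-0.0, -0.465, 0.885, -0.0]
contact_force: [-0.3, -1.1, -0.3]
finger_gap: 1.001
```

Call:
send_rows(
  plan=[
    [[0,0,0],0],
    [[0,0,0],0],
  ],
)

```text
clock: 2.4
tcp_pos: [0.4871, 0.3445, 0.2013]
orientation: [0.0, -0.462, 0.887, -0.0]
contact_force: [-0.4, -0.8, 0.2]
finger_gap: 1.002
```

```bash
cat > w.py <<'E'
from workcell import r, viewer
from h import *
import sys,pickle
s=r.read_state(); im=viewer.get_image("wrist"); cv2.imwrite(f"pics/{sys.argv[1]}.png",im)
pickle.dump(s,open(f"pics/{sys.argv[1]}.pkl","wb"))
print(s["clock"],s["tcp_pos"],s["orientation"],s["contact_force"],s["finger_gap"])
E
python3 w.py w1
```

```text
2.4 [0.487086   0.34454514 0.20133102] [ 4.12424494e-05 -4.61874082e-01  8.86945506e-01 -2.09739014e-06] [-0.37203009 -0.77674324  0.15059869] 1.0017388273001073
```

View pics/w1.png

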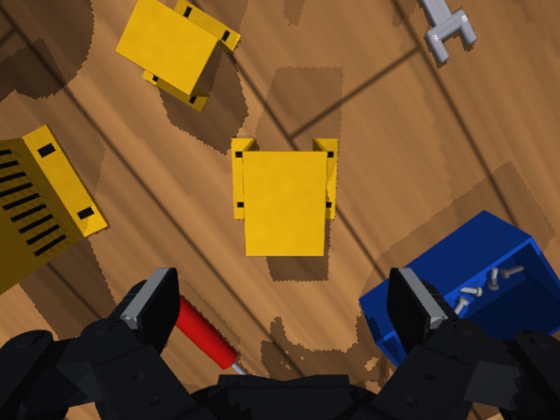

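Run:
```python
from workcell import r, viewer
from h import *
import pickle
s=pickle.load(open("pics/w1.pkl","rb")); T=Ttool(s); C=cam(viewer.calibration("wrist"),T)
P=[unproj(C,u,.094) for u in [(245.5,151),(326.5,151),(324.5,255.5),(245.5,256)]]
P=np.array(P); print(P.round(4)); c=P.mean(0); print("centre",c,"sizes",[np.linalg.norm(P[i]-P[(i+1)%4]) for i in range(4)])
d=(P[0]+P[1]-P[2]-P[3]); print("yaw",np.degrees(np.arctan2(d[1],d[0])))
e=(P[1]+P[2]-P[0]-P[3]); print("yawy",np.degrees(np.arctan2(e[1],e[0])))
print("tool x yaw",np.degrees(np.arctan2(T[1,0],T[0,0])),"y",np.degrees(np.arctan2(T[1,1],T[0,1])))
print("guard in tool",T[:3,:3].T@(c-T[:3,3]))
for u,z in [((360,300),.075),((484,212),.075),((184,300),.03),((235,362),.03),((325,140),0),((232,140),0)]: print(u,(T[:3,:3].T@(unproj(C,u,z)-T[:3,3])).round(4))
```

```text
[[0.4861 0.2986 0.094 ]
 [0.4398 0.3311 0.094 ]
 [0.4843 0.3967 0.094 ]
 [0.5338 0.3625 0.094 ]]
centre [0.48598741 0.34724462 0.094     ] sizes [np.float64(0.05653219486182173), np.float64(0.07934133790599456), np.float64(0.06017094398922402), np.float64(0.07975690045401587)]
yaw -125.43191951282972
yawy 145.18157806900697
tool x yaw -124.98379017778579 y 145.01620965156556
guard in tool [-0.0015742   0.00245231  0.10733103]
(360, 300) [-0.0914  0.0665  0.1263]
(484, 212) [-0.0125  0.1614  0.1263]
(184, 300) [-0.1187 -0.0985  0.1713]
(235, 362) [-0.1938 -0.0505  0.1713]
(325, 140) [0.036  0.0407 0.2013]
(232, 140) [ 0.0361 -0.0479  0.2013]
```

Call:
send_rows(
  plan=[
    [[-0.1,0.2,3],0],
    [[-0.1,0.2,6.5],0],
    [[-0.1,0.2,10],0],
    [[-0.1,0.2,12.5],0],
    [[-0.1,0.2,14],0],
    [[-0.1,0.2,14.6],0],
    [[-0.1,0.2,14.6],0],
  ],
)

```text
clock: 3.32
tcp_pos: [0.4863, 0.3465, 0.0556]
orientation: [0.0, -0.463, 0.886, 0.0]
contact_force: [-0.2, -0.3, -0.0]
finger_gap: 1.001
```

Call:
send_rows(
  plan=[
    [[0,0,0],0],
    [[0,0,0],0],
    [[0,0,0],0],
    [[0,0,0],0],
    [[0,0,0],0],
    [[0,0,0],0],
    [[0,0,0],0],
  ],
  jaw=-1,
  force=80,
)

```text
clock: 4.2
tcp_pos: [0.4867, 0.3467, 0.0564]
orientation: [0.001, -0.463, 0.886, 0.0]
contact_force: [-0.2, 0.2, 7.7]
finger_gap: 0.692
```

```bash
python3 w.py w2
```

```text
4.2 [0.48671181 0.34672782 0.05641399] [ 9.60501962e-04 -4.63476002e-01  8.86108949e-01  6.34739532e-05] [-0.24067646  0.15988489  7.65052938] 0.6921733042733784
```

View pics/w2.png

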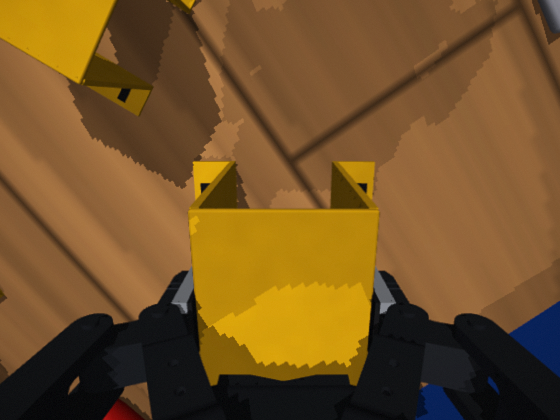

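Call:
send_rows(
  plan=[
    [[0,0,-1],0],
    [[0,0,-4],0],
    [[0,0,-8],0],
    [[0,0,-12],0],
    [[0,0,-16],0],
    [[0,0,-18.5],0],
    [[0,0,-19.5],0],
    [[0,0,-20],0],
  ],
)

```text
clock: 5.25
tcp_pos: [0.486, 0.3463, 0.2552]
orientation: [-0.0, -0.463, 0.886, -0.0]
contact_force: [0.2, 0.7, -4.3]
finger_gap: 0.691
```

Call:
send_rows(
  plan=[
    [[2,-2,0],-2],
    [[6,-6,0],-6],
    [[11,-11,0],-12],
    [[16,-16,0],-18],
    [[21,-21,0],-24],
    [[26,-26,0],-29],
    [[29.5,-29.3,0],-32],
    [[30.8,-30.5,0],-33],
  ],
)

```text
clock: 6.25
tcp_pos: [0.5607, -0.0833, 0.2541]
orientation: [-0.001, -0.696, 0.718, 0.001]
contact_force: [0.2, 1.1, -3.5]
finger_gap: 0.692
```

Call:
send_rows(
  plan=[
    [[0,0,0],0],
    [[0,0,0],0],
    [[0,0,0],0],
  ],
)

```text
clock: 6.62
tcp_pos: [0.5608, -0.0795, 0.2551]
orientation: [-0.0, -0.696, 0.718, 0.0]
contact_force: [-0.4, 0.2, -3.8]
finger_gap: 0.696
```

```bash
python3 w.py w3
python3 - <<'E'
from workcell import viewer
import cv2
cv2.imwrite("pics/side3.png",viewer.get_image("side"))
E
```

```text
6.625 [ 0.56081499 -0.07950937  0.25511287] [-5.80002183e-05 -6.96497500e-01  7.17559174e-01  2.45800901e-04] [-0.36102287  0.17561484 -3.79273275] 0.6961164358520295
```

View pics/w3.png

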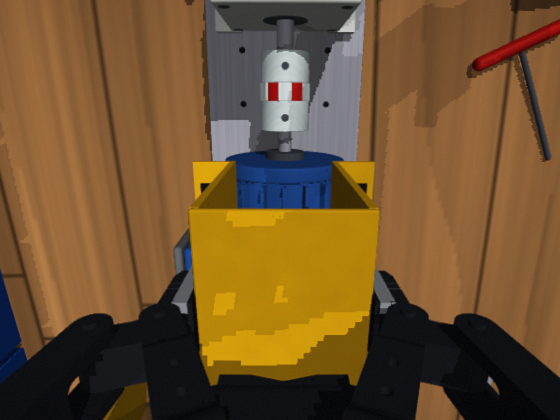

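View pics/side3.png

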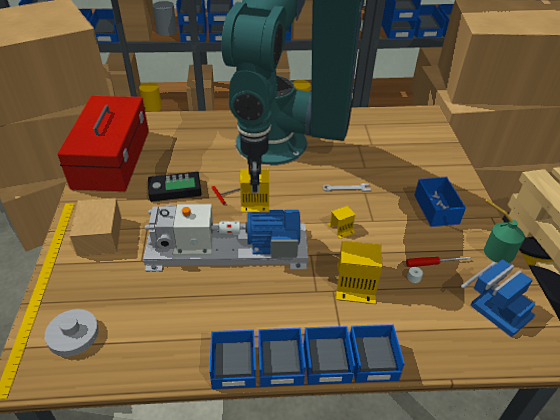

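Run:
```python
import cv2
cv2.imwrite("pics/w3z.png",cv2.resize(cv2.imread("pics/w3.png")[0:170,190:380],None,fx=3.5,fy=3.5,interpolation=cv2.INTER_CUBIC))
```

```text
(no output)
```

View pics/w3z.png

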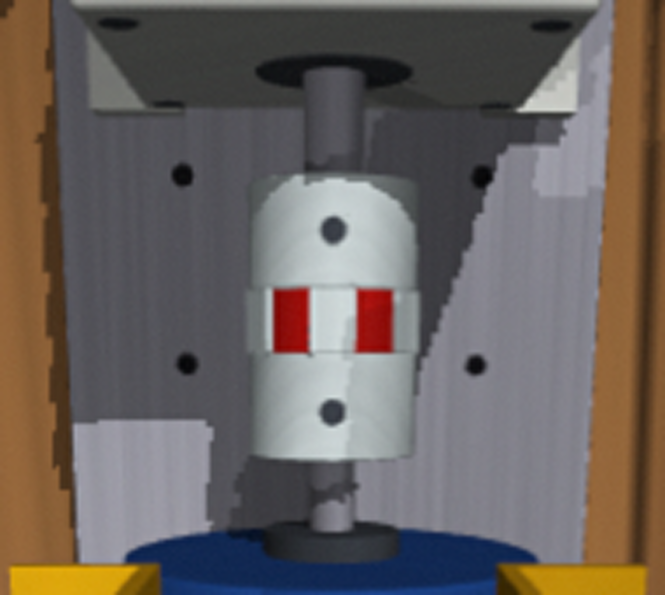

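Run:
```python
from workcell import r, viewer
from h import *
import pickle
s=pickle.load(open("pics/w3.pkl","rb")); T=Ttool(s); C=cam(viewer.calibration("wrist"),T)
def U(a,z): return unproj(C,np.array(a)/3.5-.5+[190,0] if 0 else (np.array(a)+.5)/3.5-.5+[190,0],z)
L,R_=U((72,8),.14),U((598,8),.14)
print("case",L.round(4),R_.round(4),np.linalg.norm(L-R_)); m=(L+R_)/2; d=L-R_
print("face mid",m,"yaw of skid x",np.degrees(np.arctan2(d[1],d[0]))-90)
H=[U(a,.03) for a in [(182,175),(482,175),(187,364),(476,364)]]
print("holes",np.array(H).round(4)); a=(H[0]+H[1])/2;b=(H[2]+H[3])/2; print("mids",a,b,"yaw",np.degrees(np.arctan2(*(a-b)[[1,0]])))
S=[U(a,.106) for a in [(333,230),(333,411)]]; print("set",np.array(S).round(4),"yaw",np.degrees(np.arctan2(*(S[0]-S[1])[[1,0]])))
print("spans",np.linalg.norm(H[0]-H[1]),np.linalg.norm(H[2]-H[3]),np.linalg.norm(a-b),np.linalg.norm(S[0]-S[1]))
print("tool xyaw",np.degrees(np.arctan2(T[1,0],T[0,0])))
# guard top near edge pose
for u in [(191,209),(378,209)]:
    for z in (.0,): print("guardtop edge tool", (T[:3,:3].T@(unproj(C,u,T[2,3]+.055-.019+.001)-T[:3,3])).round(4))
print(np.load("skid.npy"))
```

```text
case [ 0.6042 -0.215   0.14  ] [ 0.5064 -0.2121  0.14  ] 0.09784380225251015
face mid [ 0.55527293 -0.21355524  0.14      ] yaw of skid x -91.70105248804647
holes [[ 0.5967 -0.1997  0.03  ]
 [ 0.5148 -0.1972  0.03  ]
 [ 0.5983 -0.1497  0.03  ]
 [ 0.5164 -0.1472  0.03  ]]
mids [ 0.55576947 -0.19845897  0.03      ] [ 0.55737586 -0.14843005  0.03      ] yaw -91.83908308007605
set [[ 0.5565 -0.1773  0.106 ]
 [ 0.5577 -0.1386  0.106 ]] yaw -91.66383028688647
spans 0.0819912693268377 0.08193660895005485 0.0500546994368843 0.0387076598500254
tool xyaw -91.70666157121154
guardtop edge tool [ 0.0396 -0.0285 -0.037 ]
guardtop edge tool [ 0.0396  0.0292 -0.037 ]
[ 0.56088662 -0.15931107 -1.6106316 ]
```

Call:
send_rows(
  plan=[
    [[2,0.1,0],0],
    [[5,0.1,0],0],
    [[7,0.1,0],0],
    [[7.8,0.1,1.5],0],
    [[7.8,0.1,4],0],
    [[7.8,0.1,6],0],
    [[7.8,0.1,7],0],
    [[7.8,0.1,7],0],
  ],
)

```text
clock: 7.72
tcp_pos: [0.5573, -0.1582, 0.1847]
orientation: [-0.0, -0.696, 0.718, 0.001]
contact_force: [-0.3, -0.0, -4.5]
finger_gap: 0.693
```

Call:
send_rows(
  plan=[
    [[0,0,0],0],
    [[0,0,0],0],
  ],
)

```text
clock: 7.98
tcp_pos: [0.5579, -0.1586, 0.1859]
orientation: [0.0, -0.696, 0.718, -0.0]
contact_force: [-0.6, -1.1, -3.9]
finger_gap: 0.689
```

```bash
python3 w.py w4
```

```text
7.975 [ 0.55791155 -0.15857198  0.18590969] [ 2.09672849e-04 -6.96100983e-01  7.17943683e-01 -4.95412894e-04] [-0.59023693 -1.08902241 -3.90745913] 0.6888180642802928
```

View pics/w4.png

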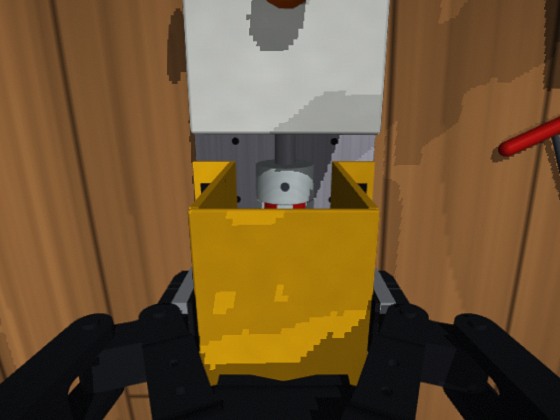

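Run:
```python
from workcell import r, viewer
from h import *
import pickle
s=pickle.load(open("pics/w4.pkl","rb")); T=Ttool(s); c=viewer.calibration("wrist"); C=cam(c,T)
print(c); 
def tl(u,z): return (T[:3,:3].T@(unproj(C,u,z)-T[:3,3])).round(5)
zt=T[2,3]+.037
for u in [(191,209),(378,209)]: p=unproj(C,u,zt); print(u,tl(u,zt),proj(C,p))
for u in [(190.5,133),(381.5,133)]: p=unproj(C,u,.14); print(u,p,tl(u,.14),proj(C,p))
print(tl((285,187),.106))
print(T)
```

```text
{'vfov': 60.976392128047486, 'cx': 283.1442378613674, 'cy': 207.28883385334817, 'k1': -0.04251183032957965, 'tool_from_camera': array([[-4.44237647e-04, -9.58010682e-01, -2.86732166e-01,
         7.15796949e-02],
       [ 9.99999729e-01, -5.93992509e-04,  4.35296967e-04,
        -1.34294630e-04],
       [-5.87335903e-04, -2.86731895e-01,  9.58010686e-01,
        -1.42043685e-01],
       [ 0.00000000e+00,  0.00000000e+00,  0.00000000e+00,
         1.00000000e+00]])}
(191, 209) [ 0.03959 -0.02854 -0.03696] [[191. 209.]]
(378, 209) [ 0.03957  0.0292  -0.03701] [[378. 209.]]
(190.5, 133) [ 0.60444082 -0.2157289   0.14      ] [ 0.05567 -0.04823  0.04598] [[190.5 133. ]]
(381.5, 133) [ 0.50512022 -0.21263328  0.14      ] [0.05565 0.05114 0.04588] [[381.5 133. ]]
[0.01867 0.00116 0.07992]
[[-3.08867549e-02 -9.99522399e-01  9.90781400e-04  5.57911552e-01]
 [-9.99522815e-01  3.08863520e-02 -4.19450164e-04 -1.58571978e-01]
 [ 3.88648211e-04 -1.00326407e-03 -9.99999421e-01  1.85909693e-01]
 [ 0.00000000e+00  0.00000000e+00  0.00000000e+00  1.00000000e+00]]
```

Call:
send_rows(
  plan=[
    [[0,0.1,1],0],
    [[0,0.1,3],0],
    [[0,0.1,5],0],
    [[0,0.1,7],0],
    [[0,0.1,8.2],0],
    [[0,0.1,8.9],0],
    [[0,0.1,9.2],0],
    [[0,0.1,9.2],0],
  ],
)

```text
clock: 9.02
tcp_pos: [0.5568, -0.1585, 0.0935]
orientation: [0.0, -0.696, 0.718, -0.0]
contact_force: [-0.6, 0.1, -4.2]
finger_gap: 0.692
```

Call:
send_rows(
  plan=[
    [[0,0,0.1],0],
    [[0,0,0.2],0],
    [[0,0,0.2],0],
  ],
)

```text
clock: 9.4
tcp_pos: [0.5566, -0.1585, 0.0913]
orientation: [0.0, -0.696, 0.718, -0.0]
contact_force: [0.1, -0.2, -3.2]
finger_gap: 0.692
```

```bash
python3 w.py w5
python3 - <<'E'
from workcell import viewer
import cv2
for n in ("side","scene"):
    cv2.imwrite(f"pics/{n}5.png",cv2.resize(viewer.get_image(n)[165:285,130:330],None,fx=4,fy=4,interpolation=cv2.INTER_CUBIC))
E
```

```text
9.4 [ 0.55661165 -0.15847386  0.09131263] [ 9.49750599e-06 -6.96086347e-01  7.17958075e-01 -2.21479670e-05] [ 0.14136078 -0.18135911 -3.1515227 ] 0.6922217468771792
```

View pics/w5.png

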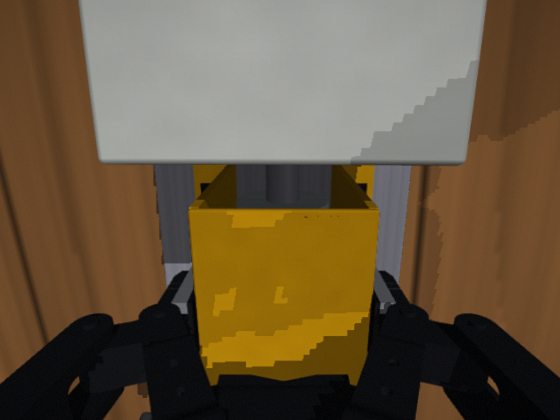

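View pics/side5.png

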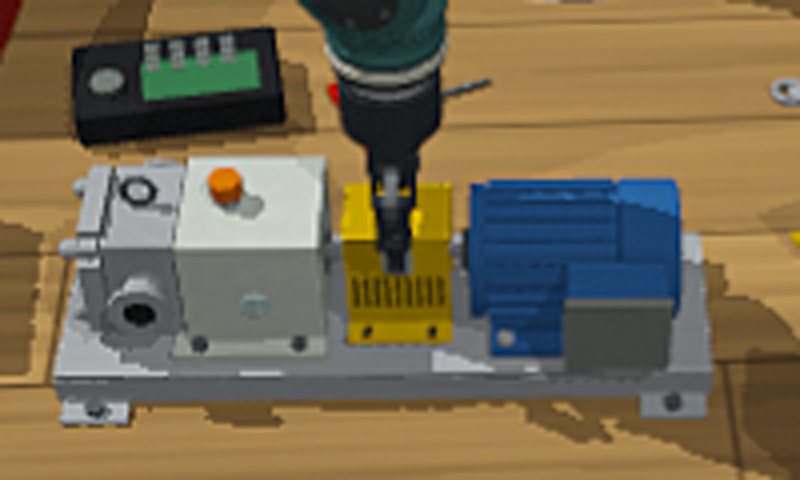

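Call:
send_rows(
  plan=[
    [[0,-0.06,0.1],0],
    [[0,-0.06,0.2],0],
    [[0,-0.06,0.3],0],
    [[0,-0.06,0.3],0],
  ],
)

```text
clock: 10.05
tcp_pos: [0.5571, -0.1584, 0.0882]
orientation: [-0.0, -0.696, 0.718, 0.0]
contact_force: [-0.1, 0.0, -2.7]
finger_gap: 0.695
```

Call:
send_rows(
  plan=[
    [[0,0,0.1],0],
    [[0,0,0.1],0],
  ],
)

```text
clock: 10.3
tcp_pos: [0.5572, -0.1585, 0.0872]
orientation: [-0.0, -0.696, 0.718, 0.0]
contact_force: [0.3, 0.6, -3.6]
finger_gap: 0.691
```

Call:
send_rows(
  plan=[
    [[0,0,0.1],0],
    [[0,0,0.1],0],
  ],
)

```text
clock: 10.55
tcp_pos: [0.5573, -0.1586, 0.0865]
orientation: [0.0, -0.696, 0.718, -0.0]
contact_force: [-1.4, -0.7, -0.3]
finger_gap: 0.695
```

Call:
send_rows(
  plan=[
    [[0,0,0.05],0],
    [[0,0,0.05],0],
    [[0,0,0.05],0],
  ],
)

```text
clock: 10.92
tcp_pos: [0.5573, -0.1586, 0.0864]
orientation: [0.0, -0.696, 0.718, -0.0]
contact_force: [-4.0, -0.7, 7.1]
finger_gap: 0.692
```

```bash
python3 w.py w6
python3 - <<'E'
from workcell import viewer,r
import cv2
for n in ("scene",):
    cv2.imwrite(f"pics/{n}6.png",cv2.resize(viewer.get_image(n)[165:285,130:330],None,fx=4,fy=4,interpolation=cv2.INTER_CUBIC))
print(r.read_state()["moment"],r.read_state()["contact_force"])
E
```

```text
10.925 [ 0.55726859 -0.15864555  0.08642268] [ 1.97567679e-05 -6.96060117e-01  7.17983405e-01 -3.77845917e-04] [-4.03412841 -0.72091736  7.13586034] 0.6922519530920794
[ 0.11773142  0.77625907 -0.01195609] [-3.9978499  -0.38412383  7.19028734]
```

View pics/scene6.png

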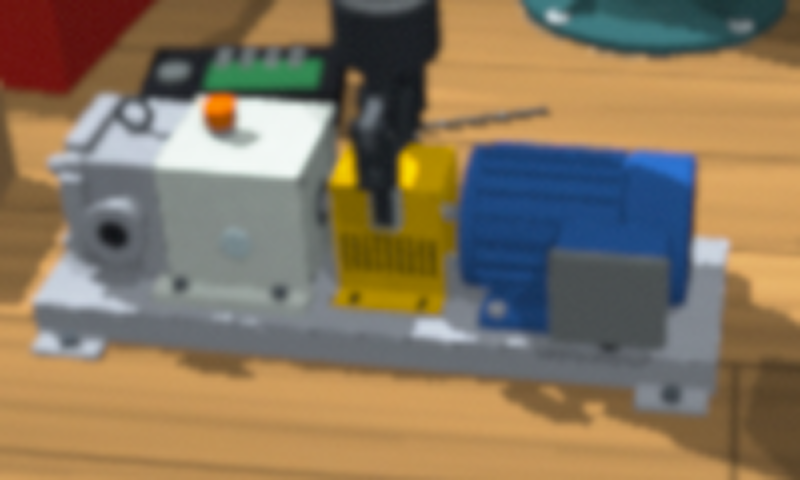

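View pics/w6.png

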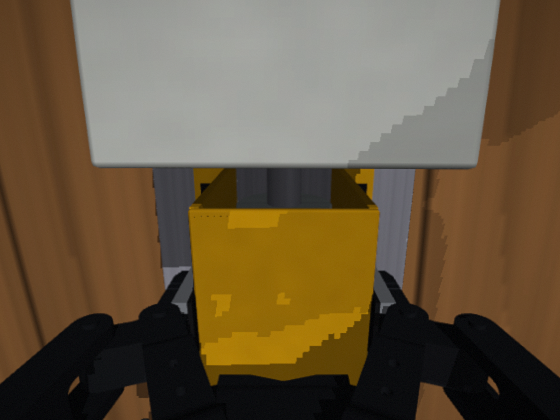

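Call:
send_rows(
  plan=[
    [[0,0,0.04],0],
    [[0,0,0.04],0],
    [[0,0,0.04],0],
  ],
)

```text
clock: 11.4
tcp_pos: [0.5573, -0.1586, 0.0864]
orientation: [0.0, -0.696, 0.718, -0.001]
contact_force: [-5.4, 0.6, 13.4]
finger_gap: 0.692
```

Run:
```python
from workcell import viewer,r
s=r.read_state();print(s["moment"],s["contact_force"],s["tcp_pos"],s["orientation"])
```

```text
[0.25343317 1.25798822 0.00428181] [-5.3726878   0.62741867 13.3934679 ] [ 0.55727953 -0.15861787  0.08639536] [ 6.29693655e-05 -6.96075650e-01  7.17968248e-01 -5.29603076e-04]
```

Run:
```python
import pickle
for n in ("w1","w2","w3","w4","w5","w6"):
    s=pickle.load(open(f"pics/{n}.pkl","rb")); print(n,s["contact_force"].round(2),s["moment"].round(3))
```

```text
w1 [-0.37 -0.78  0.15] [-0.027  0.004 -0.007]
w2 [-0.24  0.16  7.65] [0.014 0.28  0.051]
w3 [-0.36  0.18 -3.79] [ 0.066  0.005 -0.068]
w4 [-0.59 -1.09 -3.91] [-0.021 -0.066 -0.041]
w5 [ 0.14 -0.18 -3.15] [-0.015 -0.012  0.003]
w6 [-4.03 -0.72  7.14] [0.101 0.728 0.054]
```

Call:
send_rows(
  plan=[
    [[0,0.03,-0.04],0],
    [[0,0.03,-0.04],0],
  ],
)

```text
clock: 11.65
tcp_pos: [0.5573, -0.1586, 0.0864]
orientation: [0.0, -0.696, 0.718, -0.001]
contact_force: [-1.7, 1.4, 8.6]
finger_gap: 0.688
```

```bash
cat > st.py <<'E'
from workcell import r
import numpy as np
s=r.read_state();print(s["clock"],s["moment"].round(3),s["contact_force"].round(2),s["tcp_pos"].round(5),s["orientation"].round(5),round(s["finger_gap"],3))
E
python3 st.py
```

```text
11.65 [0.154 0.523 0.014] [-1.7   1.42  8.61] [ 0.55728 -0.15864  0.08641] [ 2.2000e-04 -6.9608e-01  7.1796e-01 -5.5000e-04] 0.688
```

Call:
send_rows(
  plan=[
    [[0,0.03,0],0],
    [[0,0.03,0],0],
  ],
)

```text
clock: 11.9
tcp_pos: [0.5572, -0.1586, 0.0864]
orientation: [0.0, -0.696, 0.718, -0.001]
contact_force: [0.3, 0.5, 6.8]
finger_gap: 0.691
```

```bash
python3 st.py
```

```text
11.9 [ 0.188  0.289 -0.041] [0.3  0.53 6.77] [ 0.55723 -0.15862  0.08639] [ 4.1000e-04 -6.9610e-01  7.1795e-01 -6.7000e-04] 0.691
```

Call:
send_rows(
  plan=[
    [[0.15,0,0],0],
    [[0.3,0,0],0],
    [[0.45,0,0],0],
    [[0.6,0,0],0],
    [[0.75,0,0],0],
    [[0.9,0,0],0],
    [[1.0,0,0],0],
    [[1.0,0,0],0],
  ],
)

```text
clock: 12.9
tcp_pos: [0.557, -0.1679, 0.0864]
orientation: [0.001, -0.696, 0.718, -0.0]
contact_force: [1.1, 6.9, 8.4]
finger_gap: 0.686
```

```bash
python3 st.py; python3 w.py w7
```

```text
12.9 [ 1.226  0.093 -0.16 ] [1.1  6.95 8.37] [ 0.55705 -0.16791  0.08644] [ 1.0400e-03 -6.9621e-01  7.1784e-01 -2.9000e-04] 0.686
12.9 [ 0.55704753 -0.16790753  0.08644395] [ 1.04371554e-03 -6.96208042e-01  7.17839251e-01 -2.87782434e-04] [1.09734768 6.94800707 8.36826717] 0.6859931674460511
```

View pics/w7.png

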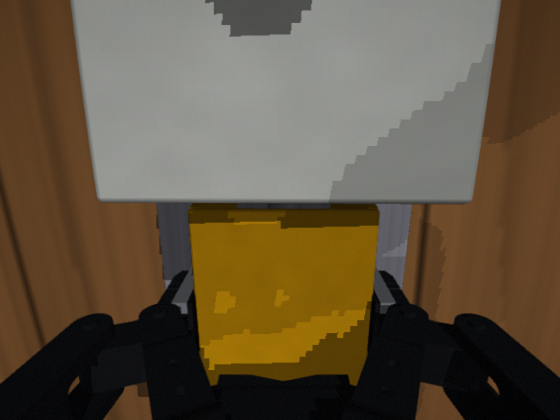

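Call:
send_rows(
  plan=[
    [[0,0,-0.05],0],
    [[0,0,-0.05],0],
    [[0,0,-0.05],0],
  ],
)

```text
clock: 13.32
tcp_pos: [0.5566, -0.1683, 0.0864]
orientation: [0.0, -0.696, 0.718, -0.0]
contact_force: [2.2, 3.5, 2.3]
finger_gap: 0.692
```

```bash
python3 st.py; python3 w.py w8
```

```text
13.325 [ 0.751 -0.423  0.035] [2.24 3.54 2.3 ] [ 0.55658 -0.16833  0.08642] [ 3.1000e-04 -6.9616e-01  7.1788e-01 -1.3000e-04] 0.692
13.325 [ 0.55657894 -0.16833146  0.08641733] [ 3.13700778e-04 -6.96161738e-01  7.17884892e-01 -1.33596834e-04] [2.2435454  3.5350899  2.29774754] 0.6917413408761447
```

View pics/w8.png

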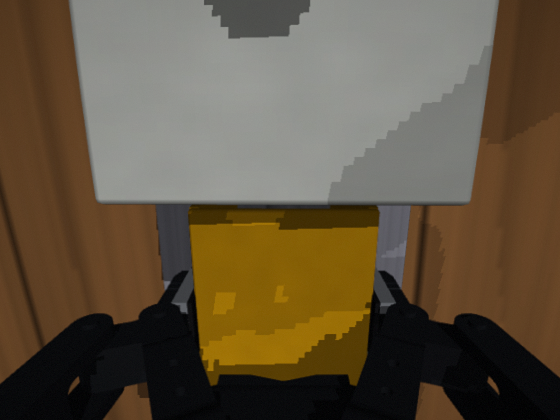

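Call:
send_rows(
  plan=[
    [[0.1,-0.02,0],0],
    [[0.2,-0.02,0],0],
    [[0.3,-0.02,0],0],
    [[0.3,-0.02,0],0],
  ],
)

```text
clock: 13.88
tcp_pos: [0.5562, -0.1713, 0.0864]
orientation: [0.0, -0.696, 0.718, 0.0]
contact_force: [-1.4, 4.9, 6.8]
finger_gap: 0.691
```

```bash
python3 st.py
```

```text
13.875 [ 0.972 -0.059  0.135] [-1.43  4.94  6.77] [ 0.55625 -0.17134  0.0864 ] [ 5.0000e-05 -6.9614e-01  7.1790e-01  1.5000e-04] 0.691
```

Call:
send_rows(
  plan=[
    [[0.05,0,0],0],
    [[0.1,0,0],0],
    [[0.1,0,0],0],
  ],
)

```text
clock: 14.25
tcp_pos: [0.5562, -0.1723, 0.0864]
orientation: [0.0, -0.696, 0.718, 0.0]
contact_force: [-1.5, 5.8, 5.9]
finger_gap: 0.689
```

```bash
python3 st.py
```

```text
14.25 [ 1.042 -0.071  0.14 ] [-1.48  5.8   5.86] [ 0.5562  -0.17228  0.08642] [ 7.0000e-05 -6.9616e-01  7.1789e-01  1.8000e-04] 0.689
```

Call:
send_rows(
  plan=[
    [[0,0,-0.03],0],
    [[0.05,0,-0.03],0],
    [[0.05,0,-0.03],0],
  ],
)

```text
clock: 14.62
tcp_pos: [0.5562, -0.173, 0.0864]
orientation: [-0.0, -0.696, 0.718, 0.0]
contact_force: [-1.1, 2.4, 1.5]
finger_gap: 0.69
```

```bash
python3 st.py
```

```text
14.625 [ 0.636 -0.008  0.137] [-1.08  2.44  1.52] [ 0.55618 -0.17302  0.08643] [-1.6000e-04 -6.9606e-01  7.1799e-01  1.7000e-04] 0.69
```

Call:
send_rows(
  plan=[
    [[0.05,0,0],0],
    [[0.05,0,0],0],
    [[0.05,0,0],0],
  ],
)

```text
clock: 15.0
tcp_pos: [0.5562, -0.1735, 0.0865]
orientation: [-0.0, -0.696, 0.718, 0.0]
contact_force: [-1.3, 1.9, -0.7]
finger_gap: 0.695
```

```bash
python3 st.py
```

```text
15.0 [0.348 0.157 0.098] [-1.35  1.92 -0.66] [ 0.55623 -0.17354  0.08646] [-1.6000e-04 -6.9604e-01  7.1800e-01  7.0000e-05] 0.695
```

Call:
send_rows(
  plan=[
    [[0.05,0,0],0],
    [[0.05,0,0],0],
    [[0.05,0,0],0],
  ],
)

```text
clock: 15.38
tcp_pos: [0.5563, -0.174, 0.0865]
orientation: [-0.0, -0.696, 0.718, 0.0]
contact_force: [-0.6, 0.3, -4.2]
finger_gap: 0.689
```

```bash
python3 st.py
```

```text
15.375 [ 0.131 -0.061 -0.033] [-0.65  0.25 -4.16] [ 0.55629 -0.17403  0.08647] [-1.0000e-04 -6.9605e-01  7.1799e-01  2.0000e-05] 0.689
```

Call:
send_rows(
  plan=[
    [[0,0,0.03],0],
    [[0,0,0.04],0],
    [[0,0,0.04],0],
  ],
)

```text
clock: 15.75
tcp_pos: [0.5563, -0.1741, 0.0864]
orientation: [-0.0, -0.696, 0.718, -0.0]
contact_force: [-3.0, -0.2, 4.8]
finger_gap: 0.69
```

```bash
python3 st.py; python3 w.py w9
```

```text
15.75 [0.192 0.619 0.037] [-3.   -0.2   4.78] [ 0.5563  -0.17406  0.0864 ] [-9.0000e-05 -6.9606e-01  7.1799e-01 -1.3000e-04] 0.69
15.75 [ 0.5562966  -0.17405554  0.08639633] [-8.59392095e-05 -6.96058325e-01  7.17985225e-01 -1.34272766e-04] [-2.99683193 -0.19611437  4.78351412] 0.6898078819111032
```

View pics/w9.png

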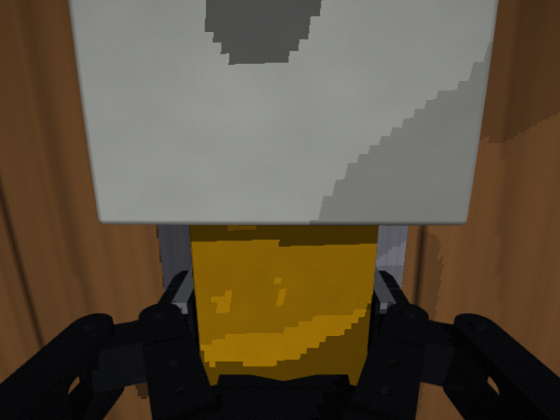

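Call:
send_rows(
  plan=[
    [[0,0.02,-0.01],0],
    [[0.05,0.02,-0.01],0],
    [[0.05,0.02,-0.01],0],
  ],
)

```text
clock: 16.18
tcp_pos: [0.5563, -0.1741, 0.0864]
orientation: [0.0, -0.696, 0.718, 0.0]
contact_force: [-2.1, 3.9, 4.8]
finger_gap: 0.69
```

```bash
python3 st.py
```

```text
16.175 [ 0.767  0.308 -0.131] [-2.1   3.93  4.83] [ 0.55628 -0.17406  0.08639] [ 4.3000e-04 -6.9618e-01  7.1786e-01  1.2000e-04] 0.69
```

Call:
send_rows(
  plan=[
    [[0.05,0,0],0],
    [[0.05,0,0],0],
    [[0.05,0,0],0],
  ],
)

```text
clock: 16.55
tcp_pos: [0.5563, -0.1741, 0.0864]
orientation: [0.001, -0.696, 0.718, 0.0]
contact_force: [-1.2, 8.5, 6.0]
finger_gap: 0.69
```

```bash
python3 st.py
```

```text
16.55 [ 1.449  0.212 -0.264] [-1.17  8.53  6.01] [ 0.55625 -0.17406  0.0864 ] [ 7.7000e-04 -6.9625e-01  7.1780e-01  4.2000e-04] 0.69
```

Call:
send_rows(
  plan=[
    [[0.05,0,0],0],
    [[0.05,0,0],0],
    [[0.05,0,0],0],
  ],
)

```text
clock: 16.92
tcp_pos: [0.5563, -0.1741, 0.0864]
orientation: [0.001, -0.696, 0.718, 0.001]
contact_force: [-0.3, 11.3, 6.6]
finger_gap: 0.692
```

```bash
python3 st.py
```

```text
16.925 [ 2.024  0.205 -0.44 ] [-0.31 11.28  6.59] [ 0.55627 -0.17408  0.08641] [ 1.1400e-03 -6.9633e-01  7.1772e-01  7.0000e-04] 0.692
```

Call:
send_rows(
  plan=[
    [[0,0,0],0.15],
    [[0,0,0],0.3],
    [[0,0,0],0.3],
  ],
)

```text
clock: 17.3
tcp_pos: [0.5564, -0.1741, 0.0864]
orientation: [0.001, -0.695, 0.719, 0.001]
contact_force: [0.6, 11.2, 6.3]
finger_gap: 0.693
```

```bash
python3 st.py
```

```text
17.3 [1.863 0.106 0.307] [ 0.6  11.15  6.32] [ 0.5564  -0.17411  0.08638] [ 1.1300e-03 -6.9475e-01  7.1925e-01  5.8000e-04] 0.693
```

Call:
send_rows(
  plan=[
    [[0,0,0],-0.12],
    [[0,0,0],-0.12],
    [[0,0,0],-0.12],
  ],
)

```text
clock: 17.68
tcp_pos: [0.5564, -0.1741, 0.0864]
orientation: [0.001, -0.695, 0.719, 0.001]
contact_force: [0.4, 12.4, 6.4]
finger_gap: 0.691
```

```bash
python3 st.py; python3 w.py w10; python3 st.py;python3 - <<'E'
from workcell import viewer
import cv2
for n in ("scene","side"):
    cv2.imwrite(f"pics/{n}10.png",viewer.get_image(n)); cv2.imwrite(f"pics/{n}10z.png",cv2.resize(viewer.get_image(n)[165:285,130:330],None,fx=4,fy=4,interpolation=cv2.INTER_CUBIC))
E
python3 st.py
```

```text
17.675 [ 1.932  0.076 -0.03 ] [ 0.43 12.37  6.42] [ 0.55636 -0.17412  0.08642] [ 1.1700e-03 -6.9533e-01  7.1869e-01  6.0000e-04] 0.691
17.675 [ 0.55636437 -0.17411796  0.08641715] [ 1.16989264e-03 -6.95331351e-01  7.18688102e-01  5.95733501e-04] [ 0.43388662 12.37327619  6.4151522 ] 0.6909883030403859
17.725 [ 1.964  0.092 -0.064] [-0.18 11.12  7.05] [ 0.55634 -0.17414  0.0864 ] [ 1.1300e-03 -6.9531e-01  7.1871e-01  6.2000e-04] 0.693
17.925 [ 1.918  0.111 -0.057] [ 0.05 12.15  6.31] [ 0.55636 -0.17413  0.08642] [ 1.1300e-03 -6.9534e-01  7.1868e-01  5.8000e-04] 0.69
```

View pics/w10.png

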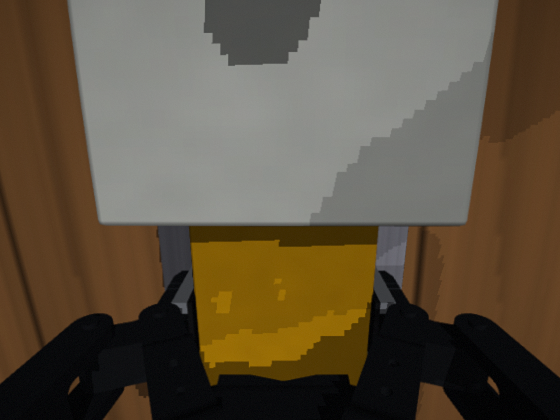

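View pics/scene10z.png

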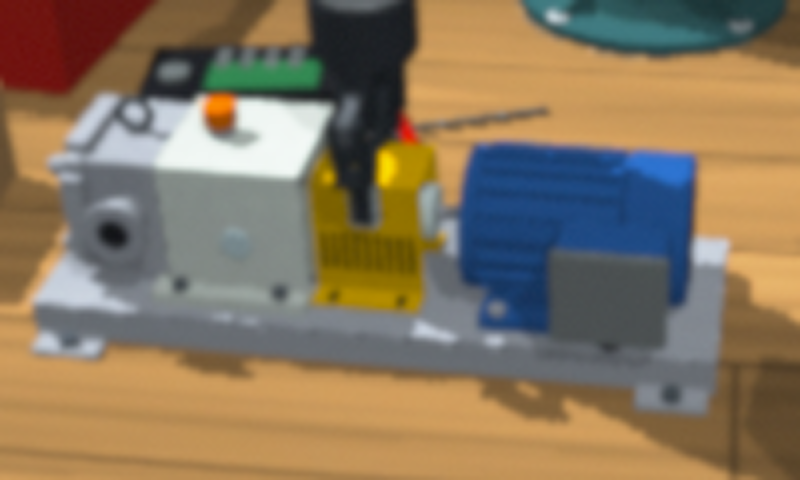

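View pics/side10.png

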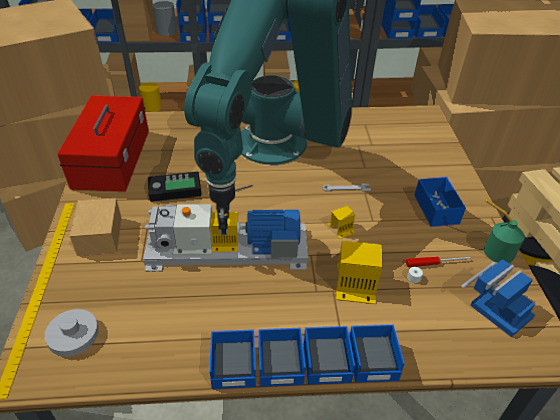

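Run:
```python
from workcell import r
print(r.sign_off()); s=r.read_state(); print(s["clock"],s["contact_force"],s["moment"],s["finger_gap"])
```

```text
the job is handed in; nothing more can be done
None
the job is handed in; nothing more can be done
```

The yellow coupling guard is over the coupling, seated on the base plate and pressed against the pump's gear case. I handed the job in at about 18 s, still gripping and pushing.

**Which guard:** there were three guard sizes on the bench. I took the middle one, whose top measured about 58 × 80 mm in the wrist picture. The other two were clearly smaller and larger.

**What I did:** I gripped it across its upright sides with 80 N, carried it over the motor, and lowered it straight down around the coupling. I then slid it about 15.5 mm to the gear case. The tool stopped moving forward at y = -0.1741 m, where the base plate measurements put the seated position at about -0.1734 m.

**Last checks:**
- **Push:** 11 to 12.4 N at the wrist, steady over the last readings. Foot friction of up to about 3 N means the push on the pump itself is probably between 9 and 15 N.
- **Square to the face:** at first contact a twisting moment of -0.44 N m showed that only one edge was touching. I turned the guard about 0.2° and the moment fell to about -0.05 N m, so it lies flat against the face.
- **Centred:** within about 0.2 mm of the gear case's middle in the wrist picture, before the last few millimetres of the slide.
- **Feet:** about 10 N rests on the plate. I judged both feet flat from the forces and moments, not from a direct view. The lateral moment was near zero, but it only fits if the moment is measured some 0.145 m above the tool tip, which I inferred.
- **Other things on the bench:** in the last side picture they appeared unmoved.

**Disagreements:** the wrist camera's calibration changed by about 1.5 mm between calls, so I centred the guard by comparing it with the gear case in the same picture. Just before contact the feet briefly carried no load, and I lowered the guard back onto the plate before pushing.

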